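Fit the bushing and draw the spacing gauge out to the mark

TASK

Two brass bushings stand on the bench: slide the one that fits right down over the pin of the telescoping spacing gauge until it sits on the collar, and leave the too-tight one standing upright on the bench. Then squeeze the gauge's red lock button in, draw the arm out until its yellow pointer lines up with the red marker on the scale, and finish while still holding it there with the button squeezed in (a spring pulls the arm back, and its lock slots are too coarse for this mark), so that I can check the spacing. Do not shift the red marker, and leave the other things on the bench alone.

Things in the scene. Friction and masses are not known exactly. Their poses are not given: they have to be found in the camera images.
- jig: the spacing gauge, fixed on the bench: flat aluminium plate 450 x 100 x 10 mm. Origin: under the plate's centre, bench height. Own x: the way the arm telescopes out (roughly to the robot's right); y roughly away from the robot; z up. Dark outer tube from x -225 to -40 mm, 46 mm wide, top 52 mm; its feet and screws reach y +-44 and z 20 mm. White scale with 10 mm ticks at y 28 to 46 mm
- gauge_arm: the telescoping arm: 24 mm steel bar on the jig's x axis, top 42 mm above the bench, with handle, pin and pointer. Origin: under the handle, at bench height; axes as the jig's. Slides along x from fully in, where it starts locked, to 130 mm out. A spring of 2.4 to 4 N always pulls it in, friction 1 N. The lock's pawl drops into slots 20 mm apart (1.5 mm play) unless the button is squeezed in
- grip_point (a point): middle of the upright black squeeze handle (32 mm along the arm, 35 mm across), 86 mm above the bench, 26 mm below its top: the fingers close here across the arm (along the jig's y), one on the rubber back pad (19 mm to the jig's -y), one on the red button (25 mm to +y when out, 19 mm when in): 44 mm apart with the button out, 38 mm with it in. Axes as the jig's
- button_face (a point): centre of the outer face of the red lock button, a pad 23 mm along the arm by 40 mm high, standing out of the handle's +y side (jig axes)
- lock_button (a joint): travel of the red button into the handle, m: 0 out (arm locked, pawl in a slot), 0.006 fully in; pressed along the jig's -y. The pawl is clear from 0.003; it counts as squeezed above 0.0035. Spring: 5 N at the start of travel, 9.3 N fully in; it springs back out
- pin_seat (a point): on the arm, at the foot of the upright steel pin, on its axis, at the top of the 34 mm round collar where the bushing must sit: 46 mm above the bench, 80 mm further out along the jig's x than the handle. The pin is 16 mm thick and 40 mm high, its last 8 mm a cone down to 8 mm. Axes as the jig's; moves with the arm
- pointer (a point): end of the yellow pointer on the arm, over the scale, 45 mm further out than the handle, 43 mm to the jig's +y. Axes as the jig's; moves with the arm
- marker_line (a point): line of the red marker clipped to the plate's scale edge (12 mm clip with a 2.5 mm wide red line, top 23 mm), 14 mm above the bench. The arm is at the mark when the pointer has the same jig-x as this point; it starts 50 to 125 mm further out than the pointer. Axes as the jig's
- marker (a joint): position of the red marker along the scale, m: how far the arm must be drawn out from fully in for the pointer to stand at it (0.05 to 0.125). It slides stiffly; do not shift it
- wide_bushing: the brass bushing that fits: a plain upright ring, outside 36 mm, bore 19 mm (wide hole, thin wall), 36 mm high, about 0.22 kg, standing on the bench. Origin: centre of its underside
- tight_bushing: the brass bushing that does not fit: outside 36 mm, bore 12 mm (small hole, thick wall), 36 mm high, about 0.27 kg; it would stop on the pin's cone. Origin: centre of its underside. It must end standing upright on the bench
- tub: bystander: open white plastic tub, 100 mm across, 85 mm high, beyond the gauge. Origin: centre of its underside
- release_bottle: bystander: clear bottle with a blue cap, 60 mm across, 170 mm high, beyond the gauge. Origin: centre of its underside
- flat_brush: bystander: wide brush with a round wooden handle, 250 mm long, lying beyond the gauge. Origin: under its middle
- loose_disc_a: bystander: dark grey cast disc, 60 mm across, 22 mm high, on the left. Origin: centre of its underside
- loose_disc_b: bystander: dark grey cast disc, 60 mm across, 22 mm high, on the right. Origin: centre of its underside
- scraper: bystander: spatula-like scraper, 260 mm long, lying on the right near the robot. Origin: under its middle

How it is judged:
By the outcome, as a careful person would: the job done as asked, in the order asked, and still so for the second after the job is handed in, while the arm keeps its last pose, push and grip.
It also fails if it takes over 58 s, if anything falls off the work surface, if the arm or the gripper's body presses on something with over 40 N, if the wrist force passes 120 N, or if a joint passes its speed limit or range.

ROBOT

A 7-joint arm with a two-finger parallel gripper is mounted at the origin on the work surface. World frame = base frame: x ahead of the robot, y to its left, z up, the work surface at z = 0. Lengths are in m, angles in rad, forces in N, time in s.
With the tool pointing down it reaches from about 0.4 to 0.85 m from the base axis. Payload 4.5 kg.
Tool frame: the origin (TCP) lies on the centre line of the jaws, within the pads' length; the fingertips stand r.tips_ahead ahead of it and the grasp point (between the pads) is the TCP (r.tips_ahead is the distance from the TCP to the fingertips, in m); z points along the fingers, y is the direction in which the jaws open and shut (so a half turn about z gives the same grasp; the last joint's range is limited). The gripper opens to 88 mm and grips with 3 to 60 N. Pads are 18 mm wide; open, the fingers measure 123 mm over their backs; the gripper's body (75 mm by 187 mm) begins 45 mm behind the grasp point.
Start: joints at [1.165, 0.689, -0.195, 1.565, 0.157, 0.902, -0.215], TCP at [0.266, -0.566, 0.258] pointing down, gripper open.
Joint ranges: [-3.01, 3.01], [-0.46, 2.08], [-1.47, 1.51], [0.13, 2.56], [-1, 4.14], [0.04, 2.09], [-2.66, 2.66]. Speed limits (rad/s): [2.57, 2.57, 3.14, 3.14, 3.14, 3.14, 3.14].

INTERFACE

Orientations are given as a unit quaternion [x, y, z, w].
In Python, from plant import r gives the robot as it stands.
- The arm moves only by the shell command python3 -m inch 'ROWS' [FORCE]. ROWS is JSON, a list of rows, each a list of 5 numbers: the shift along the world's x, y, z in units of 25 mm (1.0 is 25 mm), then the turn about the world's z in units of 6 degrees (1.0 is 6 degrees), then the finger opening in mm, from 0 to 88.1. A call has 1 to 5 rows; each row shifts and turns the commanded pose from where the row before left it; what a row does not reach is not made up. A row lasts 1/10 s, in which the tool goes at most 50 mm and 8.59 degrees, less where a joint would pass 70% of its speed; a pose out of reach is approached as far as the arm can. A call is refused whole if a number of a shift passes 1 or a number of a turn 1, either way. A call with a gripper value outside its range is refused whole. The fingers move at their own pace and stop on an object; FORCE is the grip in N (left out, the last holds). Time passes only in rows, so rows that do not move let the fingers close. It gives the time, the measured TCP pose, the force and the opening at its end, in the units of the state.
- r.get_state(): the state, without advancing time (a new reading comes with each control period).
- r.snapshot(name): name is "scene" or "top" or "wrist"; returns a dict with "pixels" (384x512x3 uint8, red, green, blue), "range_z" (384x512 float32, m along the optical axis (not along the pixel's ray), 0 where there is no reading), "K" (3x3 intrinsics, pixels), "position" and "attitude" of the camera in the world. Camera axes: x right, y up, looking along -z (the intrinsics and any distortion apply to the point x, -y, -z); pixel columns grow to the right and rows downward; lengths in m; the calibration is good to about 2 mm. A picture is of the moment at which its call begins.
- r.finish_job(): hands the job in, once; it reports no verdict.
The state is a dict: "clock": time; "q": joint angles; "qd": joint speeds; "joint_torque": joint torques, N m; "tool_pos": TCP position; "eef_rot": TCP orientation; "contact_force": force on the tool from outside, world axes, zero at the start; "moment": the same for the moment, N m; "opening": opening from 0.0 (shut) to 1.0 (fully open).
Only numpy, scipy, OpenCV 4.12 (cv2) and the standard library are available. Lean on these libraries where they do the work, as an engineer would, in place of code of your own. Each camera call takes 0.05 s, during which the arm holds its last target. There are 200 camera calls.

## Working session

There is one attempt and no reset: what is moved stays moved. The work goes in short steps, Python scripts to look and compute and a shell command to move; the robot and the scene stay as the last step left them, time stands still between calls to the robot, and variables do not carry over. Pictures are saved under pics/ and viewed, about 8 in all and at most 12, crops included, and the job is handed in when it is done.

```bash
mkdir -p pics; ls; cat > h.py <<'E'
import numpy as np, cv2
from plant import r
from scipy.spatial.transform import Rotation as R
def snap(name, tag=None):
    s=r.snapshot(name)
    if tag: cv2.imwrite(f'pics/{tag}.png', s['pixels'][:,:,::-1])
    return s
def rot(s):
    a=np.array(s['attitude'],float)
    return a if a.shape==(3,3) else R.from_quat(a).as_matrix()
def cloud(s):
    K=np.array(s['K']);z=s['range_z'];v,u=np.mgrid[:z.shape[0],:z.shape[1]]
    p=np.stack([(u-K[0,2])/K[0,0]*z,-(v-K[1,2])/K[1,1]*z,-z],-1)
    return p@rot(s).T+np.array(s['position'])
def ray(s,u,v,h):
    K=np.array(s['K']);d=rot(s)@np.array([(u-K[0,2])/K[0,0],-(v-K[1,2])/K[1,1],-1])
    p=np.array(s['position']);return p+d*(h-p[2])/d[2]
def proj(s,P):
    K=np.array(s['K']);c=rot(s).T@(np.array(P)-np.array(s['position']))
    return K[0,0]*c[0]/-c[2]+K[0,2],K[1,2]+K[1,1]*c[1]/c[2]
E
python3 - <<'E'
from h import *
a=snap('top','top0');b=snap('scene','scene0')
for s in(a,b):print(s['K'],s['position'],s['attitude'],[k for k in s])
np.savez('top0.npz',**{k:np.array(a[k]) for k in a})
print(r.get_state(),r.tips_ahead)
import cv2
cv2.imwrite('pics/both.png',cv2.resize(np.hstack([a['pixels'],b['pixels']])[:,:,::-1],(800,300)))
E
```

```text
pics
[[483.52914327   0.         260.46438096]
 [  0.         483.52914327 185.4406061 ]
 [  0.           0.           1.        ]] [ 0.39273968 -0.07166733  1.68072554] [ 0.04802436 -0.04098936 -0.69599384  0.71526646] ['pixels', 'range_z', 'K', 'position', 'attitude']
[[352.32712684   0.         255.54024774]
 [  0.         352.32712684 192.79369961]
 [  0.           0.           1.        ]] [1.36744515 0.33820288 0.66078041] [0.24565432 0.39847714 0.74808073 0.47036703] ['pixels', 'range_z', 'K', 'position', 'attitude']
{'clock': 0.1, 'q': array([ 1.1647957 ,  0.68986874, -0.19450862,  1.5662168 ,  0.15729553,
        0.90252501, -0.21512015]), 'qd': array([-7.25516675e-04, -3.95732976e-03, -1.23069613e-03, -2.62951160e-03,
        3.68109058e-05,  9.95563925e-05,  8.36910319e-04]), 'joint_torque': array([-3.11642478e-03, -5.28501928e+01, -1.27142161e+00, -1.53838652e+01,
       -5.25320380e-02,  1.98399321e-03,  7.96419016e-06]), 'tool_pos': array([ 0.26582999, -0.56506257,  0.2570157 ]), 'eef_rot': array([ 9.75914328e-01,  2.18152608e-01, -2.39867813e-04, -7.78121795e-04]), 'contact_force': array([ 0.45350017, -0.34547786, -0.17376104]), 'moment': array([0.00174927, 0.05525987, 0.03363862]), 'opening': 0.9999981903987619} 0.019
```

View pics/top0.png

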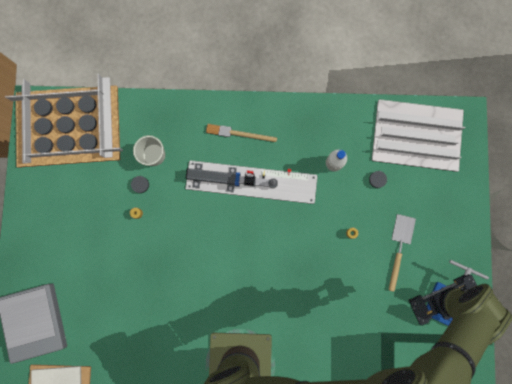

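View pics/scene0.png

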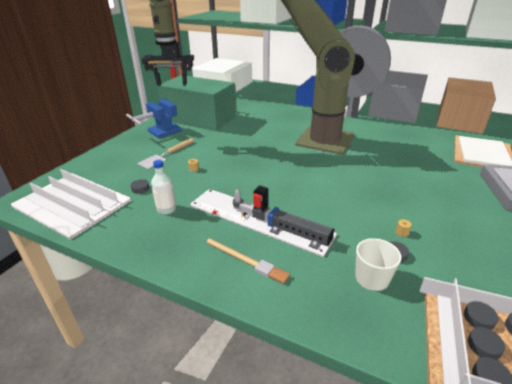

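The top view shows the bushings at about (135,213) and (352,233), the jig at (187–318, 161–202), the handle near (249,180), the pin near (272,183) and the red marker near (289,171). Next I'll measure these and zoom in.

```bash
python3 - <<'E'
from h import *
d=np.load('top0.npz');s={k:d[k] for k in d}
im=s['pixels'];hsv=cv2.cvtColor(im,cv2.COLOR_RGB2HSV)
def c(u0,u1,v0,v1,f):return cv2.resize(im[v0:v1,u0:u1],None,fx=f,fy=f,interpolation=cv2.INTER_CUBIC)
A=c(180,325,150,210,5);B=np.hstack([c(120,150,198,228,8),c(337,367,218,248,8)])
B=np.pad(B,((0,0),(0,A.shape[1]-B.shape[1]),(0,0)))
cv2.imwrite('pics/crop0.png',np.vstack([A,B])[:,:,::-1])
# bushings
for (u0,u1,v0,v1) in((120,150,198,228),(337,367,218,248)):
    h=hsv[v0:v1,u0:u1];m=((h[...,0]>12)&(h[...,0]<32)&(h[...,1]>90)).astype(np.uint8)
    cs,_=cv2.findContours(m,0,2);k=max(cs,key=cv2.contourArea);(x,y),rad=cv2.minEnclosingCircle(k)
    print('bush',x+u0,y+v0,rad,ray(s,x+u0,y+v0,.03), 'dark hole', im[v0:v1,u0:u1].min())
P=cloud(s)
# plate: white-ish low sat in region
reg=np.zeros(im.shape[:2],bool);reg[150:210,180:325]=1
m=reg&(hsv[...,1]<50)&(hsv[...,2]>120)
m=cv2.morphologyEx(m.astype(np.uint8),cv2.MORPH_CLOSE,np.ones((15,15)))
cs,_=cv2.findContours(m,0,2);k=max(cs,key=cv2.contourArea)
w=np.array([ray(s,*p[0],.01)[:2] for p in k],np.float32)
rc=cv2.minAreaRect(w);print('plate',rc);print(cv2.boxPoints(rc))
# red
m=reg&((hsv[...,0]<6)|(hsv[...,0]>174))&(hsv[...,1]>130)
n,l,st,ce=cv2.connectedComponentsWithStats(m.astype(np.uint8))
for i in range(1,n):print('red',st[i,4],ce[i],ray(s,*ce[i],.02)[:2],np.median(P[l==i],0))
E
```

```text
bush 135.75 212.5 6.270068168640137 [0.49674119 0.37203805 0.03      ] dark hole 44
bush 352.0 232.5 5.590270042419434 [ 0.44892663 -0.36735744  0.03      ] dark hole 47
plate ((0.6170830726623535, -0.019178956747055054), (0.4537184238433838, 0.10529037564992905), 84.99708557128906)
[[ 0.5448549  -0.24058288]
 [ 0.64974415 -0.24976489]
 [ 0.68931127  0.20222497]
 [ 0.584422    0.21140698]]
red 8 [288.875 169.875] [ 0.65995389 -0.14934377] [ 0.65991138 -0.14967083  0.01952792]
red 9 [249.88888889 171.77777778] [ 0.64967138 -0.01410224] [ 0.63549052 -0.01745982  0.10654926]
```

View pics/crop0.png

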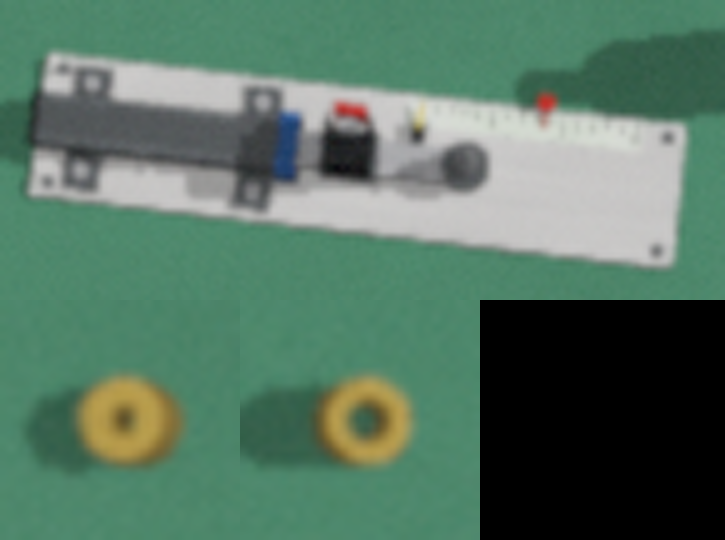

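The right-hand bushing (352,232) has the wide bore. The jig's x axis points at world yaw −95°, the pointer is at crop (420,115) and the marker at crop (545,105). I'll go above the wide bushing with the jaws turned along the jig's y.

```bash
R='[0.73,0.8,-0.2,1,88]'
python3 -m inch '[[0.73,0.8,-0.2,1,88],[0.73,0.8,-0.2,1,88],[0.73,0.8,-0.2,1,88],[0.73,0.8,-0.2,1,88],[0.73,0.8,-0.2,1,88]]' 20
python3 -m inch '[[0.73,0.8,-0.2,1,88],[0.73,0.8,-0.2,1,88],[0.73,0.8,-0.2,1,88],[0.73,0.8,-0.2,1,88],[0.73,0.8,-0.2,1,88]]'
python3 -m inch '[[0,0,0,0,88],[0,0,0,0,88],[0,0,0,0,88]]'
python3 - <<'E'
from h import *
s=snap('wrist','w1');print(s['position'],s['attitude']);print(r.get_state()['q'])
im=s['pixels'];h=cv2.cvtColor(im,cv2.COLOR_RGB2HSV);m=((h[...,0]>12)&(h[...,0]<32)&(h[...,1]>90)).astype(np.uint8)
P=cloud(s);mm=(m>0)&(P[...,2]>.03)&(P[...,2]<.05)
print(mm.sum(),P[mm].mean(0),P[mm].min(0),P[mm].max(0))
E
```

```text
clock: 0.6
tool_pos: [0.3578, -0.4645, 0.2322]
eef_rot: [0.885, 0.465, -0.0, -0.0]
contact_force: [-0.5, -0.4, 0.4]
opening: 0.997
clock: 1.1
tool_pos: [0.449, -0.3646, 0.2072]
eef_rot: [0.735, 0.678, -0.0, -0.0]
contact_force: [0.7, -0.6, -0.1]
opening: 0.996
clock: 1.4
tool_pos: [0.4474, -0.367, 0.2076]
eef_rot: [0.737, 0.676, -0.001, -0.0]
contact_force: [-0.8, -0.4, 0.4]
opening: 0.998
[ 0.45442967 -0.29235096  0.33541542] [-0.14595569  0.00684404 -0.04316333  0.98832536]
[ 0.86060437  0.71813759 -0.43772611  1.75194261  0.41655958  0.76510511
  0.12559781]
566 [ 0.44944319 -0.36640594  0.03613356] [ 0.43214254 -0.38459088  0.03014382] [ 0.46674284 -0.34973777  0.03868309]
```

View pics/w1.png

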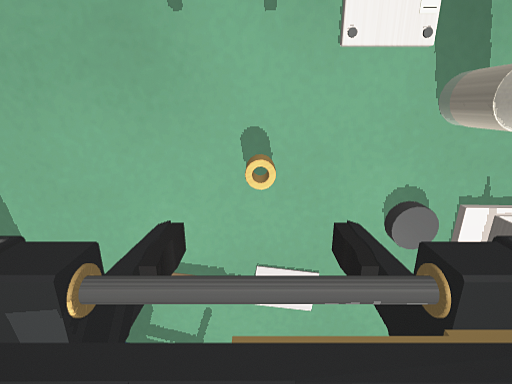

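The wrist view shows the wide-bored bushing at (260,174), with its centre at (0.449,−0.367). It is ready to grasp.

```bash
python3 -m inch '[[0.08,0,-1,0,70],[0,0,-1,0,60],[0,0,-1,0,60],[0,0,-1,0,60],[0,0,-1,0,60]]' 25
python3 -m inch '[[0,0,-1,0,60],[0,0,-0.8,0,60],[0,0,-0.54,0,60],[0,0,0,0,60],[0,0,0,0,60]]'
python3 -m inch '[[0,0,0,0,30],[0,0,0,0,30],[0,0,0,0,30],[0,0,0,0,30],[0,0,0,0,30]]'
python3 -m inch '[[0,0,1,0,30],[0,0,1,0,30],[0,0,1,0,30],[0,0,1,0,30],[0,0,1,0,30]]'
```

```text
clock: 1.95
tool_pos: [0.4497, -0.3671, 0.082]
eef_rot: [0.737, 0.676, -0.0, 0.0]
contact_force: [0.2, 0.2, 0.2]
opening: 0.681
clock: 2.45
tool_pos: [0.4506, -0.3661, 0.0247]
eef_rot: [0.736, 0.677, -0.0, 0.0]
contact_force: [0.4, 0.1, -0.0]
opening: 0.681
clock: 2.95
tool_pos: [0.4501, -0.3658, 0.0249]
eef_rot: [0.736, 0.677, -0.001, -0.0]
contact_force: [-2.4, 0.7, 5.6]
opening: 0.406
clock: 3.45
tool_pos: [0.4504, -0.3653, 0.15]
eef_rot: [0.736, 0.677, 0.0, -0.0]
contact_force: [0.2, -0.5, -1.9]
opening: 0.404
```

```bash
python3 -m inch '[[0.62,0.88,0.4,0,30],[0.62,0.88,0.4,0,30],[0.62,0.88,0.4,0,30],[0.62,0.88,0.4,0,30],[0.62,0.88,0.4,0,30]]'
python3 -m inch '[[0.62,0.88,0,0,30],[0.62,0.88,0,0,30],[0.62,0.88,0,0,30],[0.62,0.88,0,0,30],[0.62,0.88,0,0,30]]'
python3 -m inch '[[0,0,0,0,30],[0,0,0,0,30],[0,0,0,0,30]]'
python3 - <<'E'
from h import *
s=snap('wrist','w2');np.savez('w2.npz',**{k:np.array(s[k]) for k in s});print(s['position'],s['attitude'])
E
```

```text
clock: 3.95
tool_pos: [0.5283, -0.2545, 0.1994]
eef_rot: [0.736, 0.677, -0.0, -0.0]
contact_force: [0.1, -0.6, -2.5]
opening: 0.4
clock: 4.45
tool_pos: [0.6058, -0.1445, 0.1988]
eef_rot: [0.736, 0.677, -0.0, -0.0]
contact_force: [0.9, -0.7, -2.4]
opening: 0.404
clock: 4.75
tool_pos: [0.6046, -0.147, 0.1988]
eef_rot: [0.737, 0.676, -0.001, -0.0]
contact_force: [-0.7, 0.7, -1.6]
opening: 0.408
[ 0.61157337 -0.07240587  0.32659352] [-0.14610891  0.00686797 -0.04231168  0.98833939]
```

View pics/w2.png

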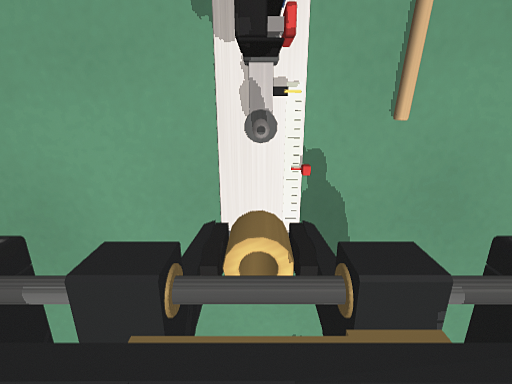

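The wrist view shows the pin at (261,127), the pointer tip at (295,91), the marker line at (297,168), and the held bushing at (259,265).

```bash
cat >> h.py <<'E'
ex=np.array([-.0872,-.9962]);ey=np.array([.9962,-.0872])
def look(s):
    im=s['pixels'];h=cv2.cvtColor(im,cv2.COLOR_RGB2HSV);P=cloud(s)
    red=((h[...,0]<6)|(h[...,0]>174))&(h[...,1]>130);yel=(h[...,0]>20)&(h[...,0]<34)&(h[...,1]>110)
    out={}
    m=yel&(P[...,2]>.008)&(P[...,2]<.03);out['pointer']=m
    m2=red&(P[...,2]>.005)&(P[...,2]<.03);out['marker']=m2
    m3=red&(P[...,2]>.05)&(P[...,2]<.13);out['button']=m3
    for k,m in out.items():
        p=P[m]
        if len(p):
            c=np.median(p,0);print(k,m.sum(),'med',c.round(4),'jx',np.percentile(p[:,:2]@ex,[2,50,98]).round(4),'jy',np.percentile(p[:,:2]@ey,[2,50,98]).round(4),'z',np.percentile(p[:,2],[2,98]).round(3),'px',np.argwhere(m).mean(0)[::-1].round(1))
    return P
E
python3 - <<'E'
from h import *
d=np.load('w2.npz');s={k:d[k] for k in d};P=look(s)
v,u=np.mgrid[:384,:512]
near=(abs(u-261)<25)&(abs(v-127)<25)
for lo,hi in((.04,.05),(.06,.078),(.08,.095)):
    p=P[near&(P[...,2]>lo)&(P[...,2]<hi)]
    if len(p):
        (c,rad)=cv2.minEnclosingCircle(p[:,:2].astype(np.float32));print('pin',lo,len(p),p.mean(0).round(4),c,rad,p[:,2].max())
h=cv2.cvtColor(s['pixels'],cv2.COLOR_RGB2HSV)
m=(h[...,0]>12)&(h[...,0]<32)&(h[...,1]>90)&(v>200)&(v<285)&(u>215)&(u<300)
p=P[m];zt=np.percentile(p[:,2],90);p=p[p[:,2]>zt-.004];print('bushing top',len(p),zt,p.min(0),p.max(0),cv2.minEnclosingCircle(p[:,:2].astype(np.float32)))
# plate edges -> yaw & jig y centre
white=(h[...,1]<40)&(h[...,2]>180)&(abs(P[...,2]-.01)<.006)&(v<225)
L=[];Rr=[]
for row in range(80,220,4):
    q=np.where(white[row])[0]
    if len(q)>20:L.append(ray(s,q[0],row,.01)[:2]);Rr.append(ray(s,q[-1],row,.01)[:2])
for e in(L,Rr):
    e=np.array(e);f=cv2.fitLine(e.astype(np.float32),cv2.DIST_HUBER,0,.01,.01).ravel();print('edge',f,np.degrees(np.arctan2(f[0],f[1])), 'jy',f[2:]@ey)
E
```

```text
pointer 48 med [ 0.6474 -0.0611  0.022 ] jx [0.0027 0.0047 0.0057] jy [0.6423 0.6503 0.6592] z [0.02  0.023] px [291.6  90.7]
marker 118 med [ 0.6583 -0.1475  0.0224] jx [0.0844 0.09   0.0952] jy [0.6548 0.6686 0.6747] z [0.014 0.024] px [303.9 169. ]
button 496 med [ 0.6384 -0.0181  0.1063] jx [-0.0498 -0.0377 -0.0289] jy [0.6343 0.6376 0.6417] z [0.075 0.108] px [289.2  23. ]
pin 0.04 852 [ 0.612  -0.0882  0.0459] (0.6119757890701294, -0.08827406167984009) 0.02105814963579178 0.049654920369743505
pin 0.06 14 [ 0.6101 -0.0863  0.0706] (0.6106245517730713, -0.08840452134609222) 0.0060639893636107445 0.07798655649995673
pin 0.08 144 [ 0.6118 -0.0924  0.083 ] (0.6114053726196289, -0.09285810589790344) 0.007671142462641001 0.08770846137125307
bushing top 1795 0.21082167099289334 [ 0.58720965 -0.15475023  0.20684258] [ 0.62219233 -0.07240587  0.32659352] ((0.6075189709663391, -0.11416356265544891), 0.04205409437417984)
edge [ 0.08771667  0.9961455   0.560828   -0.11330748] 5.032262 jy 0.5685772361278534
edge [ 0.08813312  0.9961087   0.6583844  -0.11967608] 5.0562153 jy 0.6663182758867741
```

```bash
python3 - <<'E'
from h import *
d=np.load('w2.npz');s={k:d[k] for k in d};P=cloud(s);v,u=np.mgrid[:384,:512]
h=cv2.cvtColor(s['pixels'],cv2.COLOR_RGB2HSV)
m=(h[...,0]>12)&(h[...,0]<32)&(h[...,1]>90)&(v>200)&(v<285)&(u>215)&(u<300)&(s['range_z']>.02)&(P[...,2]>.2)&(P[...,2]<.216)
p=P[m];print('btop',len(p),p.min(0),p.max(0),np.percentile(p[:,2],[5,50,95]))
g=s['pixels'][100:150,235:290];cv2.imwrite('pics/pin.png',np.hstack([cv2.resize(g,None,fx=7,fy=8,interpolation=2),cv2.resize(s['pixels'][200:285,210:305],(400,400),interpolation=2)])[:,:,::-1])
m=(P[...,2]>.082)&(abs(u-261)<20)&(abs(v-127)<25);q=np.argwhere(m);print('pin px',q.mean(0)[::-1],q.min(0),q.max(0),P[m].min(0),P[m].max(0))
E
```

```text
btop 2259 [ 0.58573845 -0.15919934  0.20000541] [ 0.62302187 -0.131184    0.2123021 ] [0.20127018 0.20988945 0.21116338]
pin px [261.06363636 128.3       ] [105 248] [148 278] [ 0.60551224 -0.09913603  0.08202635] [ 0.61730292 -0.07240587  0.32659352]
```

View pics/pin.png

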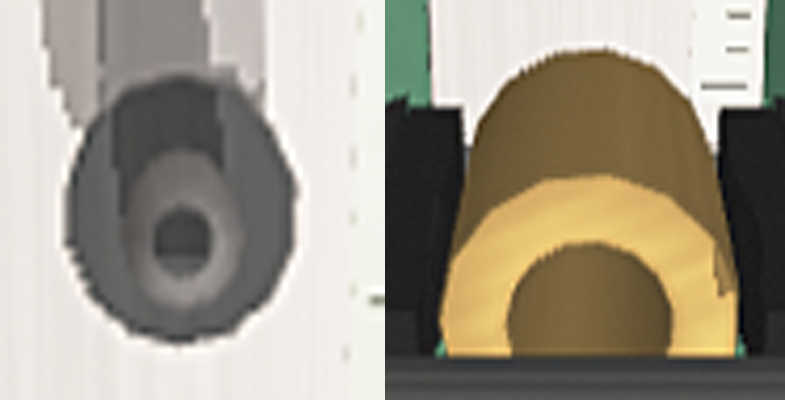

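Crop: the pin's flat top is centred at (261.0,130.0) and the collar at (260.9,126.0). The bushing's top rim is at row 237.2 and is centred on column 258.7.

```bash
python3 - <<'E'
from h import *
d=np.load('w2.npz');s={k:d[k] for k in d}
a=ray(s,261,130,.086);b=ray(s,260.9,126,.046);print('pin top',a,'collar',b)
e=ray(s,258.7,237.2,.211);print('rim far edge',e,'center~',e[:2]+.018*ex)
print('tcp',r.get_state()['tool_pos'])
for q in(a,b):print(q[:2]@ex,q[:2]@ey)
E
```

```text
pin top [ 0.6117484  -0.09349607  0.086     ] collar [ 0.61200628 -0.09303003  0.046     ]
rim far edge [ 0.60645946 -0.13195506  0.211     ] center~ [ 0.60488986 -0.14988666]
tcp [ 0.60463929 -0.14727804  0.19890924]
0.039796323903252544 0.6175766138119887
0.03930956466310296 0.6177928728711335
```

```bash
python3 -m inch '[[0.1,0.75,0,0,30],[0.1,0.75,0,0,30],[0.08,0.74,0,0,30],[0,0,-0.8,0,30],[0,0,-0.8,0,30]]'
python3 -m inch '[[0,0,-0.8,0,30],[0,0,-0.6,0,30],[0,0,0,0,30],[0,0,0,0,30],[0,0,0,0,30]]'
python3 - <<'E'
from h import *
s=snap('scene');u,v=proj(s,[.612,-.093,.08]);print(u,v);u,v=int(u),int(v);st=snap('top');a,b=map(int,proj(st,[.612,-.093,.1]))
w=snap('wrist')
cv2.imwrite('pics/fit.png',np.hstack([cv2.resize(s['pixels'][v-45:v+35,u-40:u+40],(400,400),interpolation=2),cv2.resize(w['pixels'],(400,400))])[:,:,::-1])
E
```

```text
clock: 5.3
tool_pos: [0.6128, -0.09, 0.1594]
eef_rot: [0.736, 0.677, 0.0, 0.001]
contact_force: [0.6, -0.5, -2.2]
opening: 0.404
clock: 5.8
tool_pos: [0.6134, -0.0897, 0.1253]
eef_rot: [0.736, 0.677, 0.001, 0.001]
contact_force: [-0.3, -0.7, -1.7]
opening: 0.405
237.44985806942154 190.52092663254618
```

View pics/fit.png

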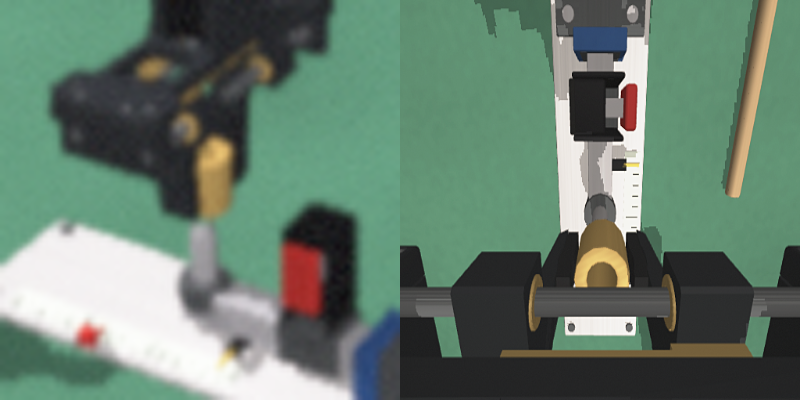

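The bushing hovers just over the pin in both views, about 1.6 mm off by my numbers. I'll correct that and lower it slowly, watching the force.

```bash
python3 -m inch '[[-0.07,-0.06,0,0,30],[0,0,-0.2,0,30],[0,0,-0.2,0,30],[0,0,-0.2,0,30],[0,0,0,0,30]]'
python3 -m inch '[[0,0,-0.2,0,30],[0,0,-0.2,0,30],[0,0,-0.2,0,30],[0,0,0,0,30]]'
```

```text
clock: 6.45
tool_pos: [0.6102, -0.091, 0.1081]
eef_rot: [0.736, 0.677, -0.001, -0.001]
contact_force: [0.3, 0.2, -2.4]
opening: 0.402
clock: 6.85
tool_pos: [0.6103, -0.091, 0.0933]
eef_rot: [0.736, 0.677, -0.001, -0.001]
contact_force: [-0.4, -0.7, -2.8]
opening: 0.406
```

```bash
python3 -m inch '[[0,0,-0.2,0,30],[0,0,-0.2,0,30],[0,0,-0.2,0,30],[0,0,-0.1,0,30],[0,0,0,0,30]]'
python3 -m inch '[[0,0,-0.1,0,30],[0,0,-0.05,0,30],[0,0,0,0,30]]'
```

```text
clock: 7.35
tool_pos: [0.6105, -0.091, 0.0762]
eef_rot: [0.736, 0.677, -0.0, -0.0]
contact_force: [0.5, -0.3, -2.3]
opening: 0.406
clock: 7.65
tool_pos: [0.6108, -0.091, 0.0729]
eef_rot: [0.736, 0.677, -0.0, -0.0]
contact_force: [-0.9, 0.7, -2.6]
opening: 0.406
```

```bash
python3 -m inch '[[0,0,-0.07,0,30],[0,0,0,0,30],[0,0,0,0,56],[0,0,0,0,56],[0,0,0,0,56]]'
python3 -m inch '[[0,0,0.5,0,56],[0,0,1,0,56],[0,0,1,0,56],[0,0,1,0,56],[0,0,1,0,56]]'
python3 -m inch '[[0,-1,0.5,0,60],[0,-1,0,0,60],[0,0,0,0,60],[0,0,0,0,60]]'
python3 - <<'E'
from h import *
s=snap('wrist','w3');np.savez('w3.npz',**{k:np.array(s[k]) for k in s});P=look(s)
h=cv2.cvtColor(s['pixels'],cv2.COLOR_RGB2HSV);v,u=np.mgrid[:384,:512]
m=(h[...,0]>12)&(h[...,0]<32)&(h[...,1]>90)&(P[...,2]>.04)&(P[...,2]<.12)
p=P[m];print('bush',len(p),np.percentile(p[:,2],[1,50,80,95,99]),p.min(0),p.max(0))
E
```

```text
clock: 8.15
tool_pos: [0.6112, -0.091, 0.0716]
eef_rot: [0.736, 0.677, 0.0, 0.0]
contact_force: [0.3, -0.0, 0.4]
opening: 0.633
clock: 8.65
tool_pos: [0.611, -0.091, 0.1859]
eef_rot: [0.736, 0.677, 0.0, 0.0]
contact_force: [-0.1, -0.6, -0.4]
opening: 0.635
clock: 9.05
tool_pos: [0.6107, -0.1414, 0.1969]
eef_rot: [0.737, 0.676, 0.0, 0.0]
contact_force: [0.2, 0.6, -1.3]
opening: 0.682
pointer 42 med [ 0.6466 -0.0615  0.0219] jx [0.0033 0.0044 0.0064] jy [0.642  0.6495 0.6598] z [0.02  0.024] px [285.6  97.4]
marker 117 med [ 0.6585 -0.1477  0.0224] jx [0.0844 0.0902 0.0954] jy [0.6551 0.6684 0.6748] z [0.014 0.024] px [298.7 174.9]
button 459 med [ 0.6385 -0.0181  0.1065] jx [-0.0501 -0.0378 -0.0289] jy [0.6344 0.6377 0.6416] z [0.076 0.108] px [281.4  31.8]
bush 961 [0.0566223  0.08253524 0.08314715 0.08372603 0.08420273] [ 0.59378868 -0.11056146  0.04613612] [ 0.62839078 -0.07539708  0.0847959 ]
```

View pics/w3.png

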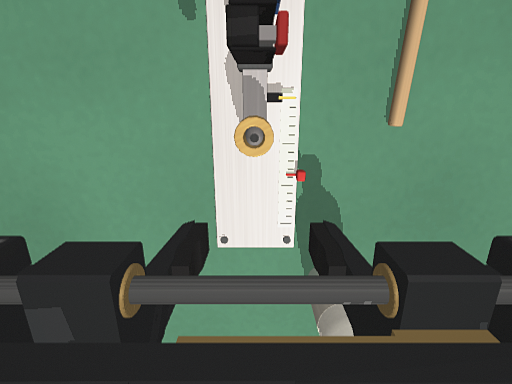

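The bushing sits on the collar: its top is at z 0.0825, against 0.082 expected. It shows at (254,136), the pointer at (287,97) and the marker line at (291,175), so the draw is about 85 mm. Now the handle.

```bash
python3 -m inch '[[0.06,1,0,0,72],[0.06,1,0,0,72],[0.06,1,0,0,72],[0.06,1,0,0,72],[0.07,1,0,0,72]]'
python3 -m inch '[[0,0.12,0,0,72],[0,0,-0.5,0,72],[0,0,-0.5,0,72],[0,0,0,0,72],[0,0,0,0,72]]'
python3 -c "
from h import *
P=look(snap('wrist','w4'))"
```

```text
clock: 9.6
tool_pos: [0.6182, -0.0129, 0.1963]
eef_rot: [0.735, 0.678, 0.0, -0.001]
contact_force: [0.6, 0.0, -0.5]
opening: 0.812
clock: 10.1
tool_pos: [0.6181, -0.0146, 0.1703]
eef_rot: [0.737, 0.676, -0.001, -0.0]
contact_force: [-0.1, -0.1, -0.6]
opening: 0.818
pointer 20 med [ 0.6536 -0.0609  0.0217] jx [0.0023 0.0037 0.0054] jy [0.653  0.6564 0.6599] z [0.021 0.023] px [293.8 217. ]
marker 4 med [ 0.6402 -0.064   0.0215] jx [0.0029 0.008  0.0092] jy [0.6411 0.6433 0.6445] z [0.02  0.022] px [281.8 219.5]
button 407 med [ 0.6389 -0.0108  0.1059] jx [-0.0522 -0.0449 -0.0305] jy [0.6343 0.6374 0.6415] z [0.076 0.108] px [284.8 201.1]
```

View pics/w4.png

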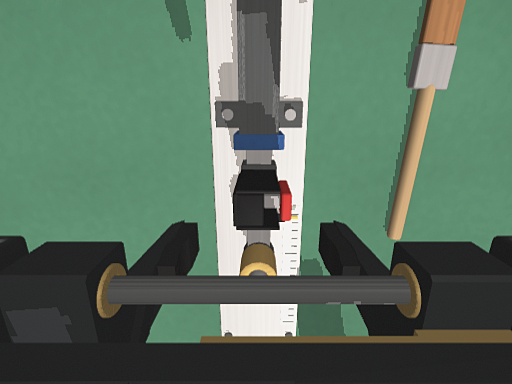

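The handle and button, at (265,200), are centred under the jaws. Lower and squeeze.

```bash
python3 -m inch '[[0,0.04,-0.7,0,72],[0,0,-0.7,0,72],[0,0,-0.7,0,72],[0,0,-0.7,0,72],[0,0,-0.57,0,72]]'
python3 -m inch '[[0,0,0,0,72],[0,0,0,0,72],[0,0,0,0,36],[0,0,0,0,36],[0,0,0,0,36]]' 30
python3 -m inch '[[0,0,0,0,34],[0,0,0,0,34],[0,0,0,0,34]]'
```

```text
clock: 10.65
tool_pos: [0.6188, -0.0126, 0.0864]
eef_rot: [0.736, 0.677, 0.0, 0.0]
contact_force: [0.5, 0.9, 0.4]
opening: 0.821
clock: 11.15
tool_pos: [0.619, -0.012, 0.0877]
eef_rot: [0.736, 0.677, 0.0, 0.0]
contact_force: [-1.2, -0.2, 0.1]
opening: 0.571
clock: 11.45
tool_pos: [0.6181, -0.012, 0.0876]
eef_rot: [0.736, 0.677, -0.0, -0.0]
contact_force: [-2.1, 0.0, 5.3]
opening: 0.43
```

The opening is 37.9 mm, so the button is fully in. Draw 80 mm out, then look.

```bash
python3 -m inch '[[-0.028,-0.32,0,0,34],[-0.042,-0.48,0,0,34],[-0.042,-0.48,0,0,34],[-0.042,-0.48,0,0,34],[-0.042,-0.48,0,0,34]]'
python3 -m inch '[[-0.042,-0.48,0,0,34],[-0.042,-0.48,0,0,34],[0,0,0,0,34],[0,0,0,0,34],[0,0,0,0,34]]'
python3 - <<'E'
from h import *
for n in('wrist','scene','top'):
    s=snap(n,'m_'+n);np.savez(f'm_{n}.npz',**{k:np.array(s[k]) for k in s});print(n);look(s)
s=np.load('m_scene.npz');u,v=map(int,proj(s,[.655,-.145,.02]));a=s['pixels'][v-20:v+20,u-20:u+20]
w=np.load('m_wrist.npz');u2,v2=map(int,proj(w,[.655,-.145,.02]));print(u,v,u2,v2)
cv2.imwrite('pics/mark1.png',np.hstack([cv2.resize(a,(400,400),interpolation=2),cv2.resize(w['pixels'][max(v2-40,0):v2+40,u2-40:u2+40],(400,400),interpolation=2)])[:,:,::-1])
E
```

```text
clock: 11.95
tool_pos: [0.6135, -0.0653, 0.0875]
eef_rot: [0.736, 0.677, 0.001, -0.001]
contact_force: [-3.0, 5.6, 5.7]
opening: 0.429
clock: 12.45
tool_pos: [0.6112, -0.0909, 0.0876]
eef_rot: [0.736, 0.677, 0.0, -0.001]
contact_force: [-3.8, 2.2, 6.3]
opening: 0.431
wrist
button 429 med [ 0.6277 -0.0873  0.106 ] jx [0.0239 0.0322 0.0413] jy [0.6281 0.6329 0.636 ] z [0.076 0.108] px [290.4 259.8]
scene
pointer 4 med [0.5044 0.3888 0.0165] jx [-0.4318 -0.4313 -0.4309] jy [0.467  0.4686 0.4704] z [0.008 0.025] px [408.5 231. ]
marker 30 med [-0.5809 -1.2351  0.0178] jx [0.086  1.2821 1.3061] jy [-0.4927 -0.4704  0.6762] z [0.005 0.028] px [184.8 111.9]
button 105 med [-0.5784 -1.2339  0.0909] jx [0.0244 1.2799 1.3106] jy [-0.4916 -0.4677  0.6394] z [0.055 0.128] px [194.3 104.9]
top
pointer 16 med [0.4956 0.3705 0.0208] jx [-0.43   -0.4117 -0.398 ] jy [0.4483 0.4613 0.4697] z [0.011 0.03 ] px [136.9 213.3]
216 210 316 264
```

View pics/mark1.png

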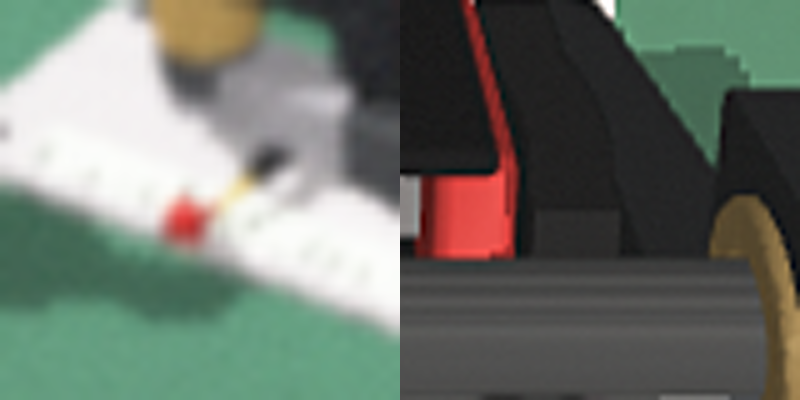

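The scene crop shows the yellow pointer tip at (219,210) just short of the red clip at (186,220). The wrist view of the pointer is blocked by the finger. I'll refine the required travel from the earlier close views and the scene view.

```bash
python3 - <<'E'
from h import *
for f in('w2','w3'):
    s=np.load(f+'.npz');im=s['pixels'].astype(float);P=cloud(s);R_,G,B=[im[...,i] for i in range(3)]
    v,u=np.mgrid[:384,:512]
    J=P[...,:2]@ey-.617; X=P[...,:2]@ex
    def cen(wt,sel,z):
        w_=np.clip(wt,0,None)*sel;cu,cv_=(w_*u).sum()/w_.sum(),(w_*v).sum()/w_.sum();q=ray(s,cu,cv_,z);return round(cu,2),round(cv_,2),(q[:2]@ex).round(5),(q[:2]@ey-.617).round(4)
    b=(abs(P[...,2]-.018)<.015)
    selp=b&(J>.032)&(J<.046)&(abs(X-.0045)<.008)
    yz=P[...,2][selp&(np.minimum(R_,G)-B>80)]
    print(f,'pointer',cen(np.minimum(R_,G)-B-40,selp,np.median(yz)),np.median(yz),yz.max())
    for lo,hi in((.036,.046),(.047,.06)):
        sel=b&(J>lo)&(J<hi)&(abs(X-.09)<.012);m=sel&(R_-G>80);zz=np.median(P[...,2][m]);x=X[m]
        print('  marker',lo,m.sum(),zz,cen(R_-np.maximum(G,B)-40,sel,zz),x.min(),x.max())
s=np.load('m_scene.npz');tr=.0792
for nm,jx,jy,z in(('ptr tip',.0046+tr,.043,.022),('ptr root',.0046+tr,.03,.022),('mk line',.090,.043,.014),('ptr at mark tip',.09,.043,.022)):
    q=jx*ex+(jy+.617)*ey;print(nm,np.round(proj(s,[*q,z]),2))
E
```

```text
w2 pointer (np.float64(295.67), np.float64(90.99), np.float64(0.0047), np.float64(0.0377)) 0.02200418220109865 0.022794031003280257
  marker 0.036 17 0.014486508361601202 (np.float64(294.59), np.float64(168.58), np.float64(0.09062), np.float64(0.0409)) 0.08959233170692578 0.09136387588144336
  marker 0.047 82 0.02279866867763758 (np.float64(306.06), np.float64(169.76), np.float64(0.09007), np.float64(0.053)) 0.08458038296446314 0.09533054388259408
w3 pointer (np.float64(289.85), np.float64(97.43), np.float64(0.00477), np.float64(0.0375)) 0.022078532830629854 0.024090073757517427
  marker 0.036 16 0.014580532742005992 (np.float64(289.49), np.float64(174.35), np.float64(0.09066), np.float64(0.041)) 0.08984362666472295 0.09178079090038738
  marker 0.047 84 0.022738263843803674 (np.float64(300.67), np.float64(175.7), np.float64(0.0902), np.float64(0.0529)) 0.08437254872921314 0.09554995472645801
ptr tip [218.17 209.02]
ptr root [220.68 206.82]
mk line [216.69 210.51]
ptr at mark tip [216.51 208.4 ]
```

```bash
python3 -m inch '[[-0.022,-0.255,0,0,34],[0,0,0,0,34],[0,0,0,0,34],[0,0,0,0,34],[0,0,0,0,34]]'
python3 - <<'E'
from h import *
ss=[r.snapshot('scene') for _ in range(4)];s=dict(ss[0]);im=np.mean([a['pixels'].astype(float) for a in ss],0)
t=np.mean([r.get_state()['tool_pos'] for _ in range(1)],0);print('tcp jx',t[:2]@ex,'travel',t[:2]@ex+.04195,'jy',t[:2]@ey-.617)
np.savez('f.npz',**{k:np.array(s[k]) for k in s})
old=np.load('m_scene.npz')['pixels'].astype(float);o0=cv2.imread('pics/scene0.png')[:,:,::-1].astype(float)
v,u=np.mgrid[:384,:512]
def cen(w,cu,cv_,rad):
    sel=(abs(u-cu)<=rad)&(abs(v-cv_)<=rad);w=np.clip(w,0,None)*sel;return (w*u).sum()/w.sum(),(w*v).sum()/w.sum(),w.sum()
def jx_of(c,z,jy): # ray onto plane
    q=ray(s,c[0],c[1],z);return (q[:2]@ex).round(4),(q[:2]@ey-.617).round(4)
for n,I in(('start',o0),('mid',old),('now',im)):
    R_,G,B=I[...,0],I[...,1],I[...,2]
    pu,pv=proj(s,[*((.0047+{'start':0,'mid':.0792,'now':.0856}[n])*ex+(.617+.0385)*ey),.022])
    c=cen(np.minimum(R_,G)-B-35-np.clip(R_-G-30,0,None)*3,pu,pv,4);m=cen(R_-np.maximum(G,B)-50,214.5,212,5)
    print(n,'yellow',np.round(c,2),jx_of(c,.022,0),'pred',np.round((pu,pv),2),'red',np.round(m,2),jx_of(m,.02,0))
S=np.load('f.npz')['pixels']
cv2.imwrite('pics/mark2.png',np.hstack([cv2.resize(I[190:230,196:236].astype(np.uint8),(400,400),interpolation=0) for I in(old,im)])[:,:,::-1])
E
```

```text
clock: 13.1
tool_pos: [0.6107, -0.0971, 0.0875]
eef_rot: [0.736, 0.677, 0.0, -0.001]
contact_force: [-3.6, 2.8, 5.5]
opening: 0.426
tcp jx 0.04352327494239624 travel 0.08547327494239623 jy -0.00017677011095851292
start yellow [241.81 215.88  83.  ] (np.float64(0.0038), np.float64(0.0352)) pred [240.94 216.39] red [214.07 211.53 764.  ] (np.float64(0.0888), np.float64(0.0574))
mid yellow [219.44 208.44  39.  ] (np.float64(0.0822), np.float64(0.0387)) pred [219.02 208.25] red [214.08 211.54 765.  ] (np.float64(0.0887), np.float64(0.0574))
now yellow [217.63 207.82 102.5 ] (np.float64(0.0888), np.float64(0.0389)) pred [217.31 207.61] red [214.12 211.5  793.5 ] (np.float64(0.0887), np.float64(0.0572))
```

View pics/mark2.png

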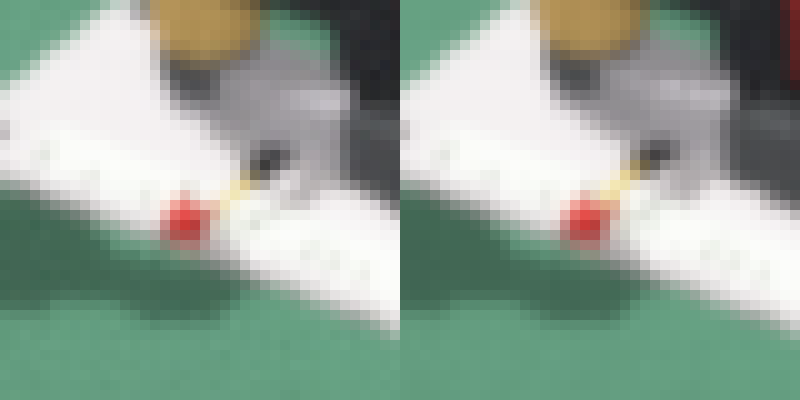

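The pointer and marker now agree in the scene view (pointer 0.0888, marker 0.0887), and the tool travel is 85.5 mm against 85.6 mm needed. Handing in while holding.

```bash
python3 -c "
from h import *
t=r.get_state();print(t['tool_pos'],t['opening']*88.1,t['contact_force']);r.finish_job()"
```

```text
[ 0.61067291 -0.0971431   0.08754599] 37.588223399799446 [-2.47952486  3.37131997  5.51444776]
the job is handed in; nothing more can be done
```

The wide bushing is on the pin and the arm is drawn out to the red marker. I handed the job in at about 13 s, still gripping the handle with the button squeezed in.

- **Bushing:** it slid down the pin with no noticeable resistance. Its top measured z 0.0825 m, against 0.082 m expected when seated on the collar.
- **Tight bushing and other things:** I never went near the tight bushing or the bystanders. I took no final picture of them specifically.
- **Button:** the jaws were 37.6 mm apart at the end (38 mm is fully in), gripping with 30 N.
- **Spacing:** the tool moved 85.5 mm, against 85.6 mm needed from the close views. The scene camera put pointer and marker within 0.1 mm, but at about 3.5 mm per pixel that check is only good to about 1 mm.
- **Marker:** it did not move; its image position was unchanged from start to end.
- **Not checked up close:** the finger hid the pointer from the wrist camera at the end, so no close-up view confirmed the final alignment.

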